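# Reset the tripped breaker behind a push-latch cover

## Task

Reset the tripped breaker in the grey power box: press on the ribbed pad of its blue push-latch cover and let go so that it pops open, push the red breaker button underneath fully in, then push the cover back down and press it again until it latches shut and stays shut by itself. It is all pressing and pushing with the fingertips: do not lift or carry anything, and leave the loose things round the box where they are.

Things in the scene. Friction and masses are not known exactly. Their poses are not given: they have to be found in the camera images.
- power_box: grey box screwed to the worktop, 140 (x) x 200 (y) x 42 mm high; origin at the centre of its underside, x pointing from its front to its back, z up. The top has an opening under the cover, x -33 to +38 mm, y -54 to +54 mm. Low sockets (4 mm high) stand on the top at y +61 to +95 mm, a lamp (3 mm) at y -78 mm.
- cover (a joint): angle of the blue cover in rad: 0 latched shut, 1.22 popped fully open, -0.118 pressed to its stop. Sprung to open (about 2 N at the pad). Pressed to the stop from shut (about 5 N on the pad; at least to -0.09) and let go, it swings up in about 2 s, past a finger raised 50 mm or more; pushed from open down to the stop and let go, it latches. Cap 65 mm long (box x), 100 mm wide (box y).
- cover_hinge (a point): centre of the cover's hinge axis at the far edge of the cover; the axis runs along the box's y. In the box frame at (35, 0, 46) mm.
- cover_press (a point): centre of the white ribbed pad on the cover's top face, near its front edge, 50 mm from the hinge axis along the cover; it moves with the cover. When shut it is at (-15, 0, 55) mm in the box frame.
- cover_front_edge (a point): middle of the cover's front upper edge, 65 mm from the hinge; moves with the cover. Shut: (-30, 0, 55) mm in the box frame; fully open: about (21, 0, 110) mm, and the cover's top face then looks away from the robot: push it shut from behind this edge, toward the box's front and down.
- breaker (a joint): travel of the red breaker button in m: about 0 = out (tripped), 0.007 = fully in (reset). It takes about 2 N to move and stays where it is left.
- breaker_top (a point): centre of the top of the red breaker button, 16 mm in diameter, pushed straight down; under the cover, at (-8, 24, 45.5) mm in the box frame when out and 38.5 mm high when in. Its body beside it is 30x30 mm and 30 mm high, its collar 34 mm high.
- battery_9v: small block battery lying flat, 49x27x18 mm; loose bystander, origin at the centre of its underside
- flux_pot: small round pot with a tan cap, 38x38x38 mm; loose bystander, origin at the centre of its underside
- relay_clear: clear-cased relay, 28x21x36 mm; loose bystander, origin at the centre of its underside
- pcb_small: small green circuit board lying flat, 36x50x16 mm; loose bystander, origin at the centre of its underside
- tape_blue: roll of blue tape lying flat, 68x68x19 mm; loose bystander, origin at the centre of its underside
- screw_tin: open round metal tin of screws, 63x63x29 mm; loose bystander, origin at the centre of its underside
- big_cap: blue upright capacitor, 25x25x44 mm; loose bystander, origin at the centre of its underside

How it is judged:
By the outcome, as a careful person would: the job done as asked, in the order asked, and still so for the second after the job is handed in, with the robot touching nothing.
It also fails if it takes over 45 s, if anything falls off the work surface, if the arm or the gripper's body presses on something with over 40 N, if the wrist force passes 120 N, or if a joint passes its speed limit or range.

## Robot

A 7-joint arm with a two-finger parallel gripper is mounted at the origin on a cart in front of the work surface, level with it; the furniture and walls round the work are solid. World frame = base frame: x ahead of the robot, y to its left, z up, the work surface at z = 0. Lengths are in m, angles in rad, forces in N, time in s.
With the tool pointing down it reaches from about 0.425 to 0.925 m from the base axis. Payload 6.8 kg.
Tool frame: the origin (TCP) lies between the finger pads; the fingertips stand 11 mm ahead of it and the grasp point (between the pads) lies 8 mm behind it; z points along the fingers, y is the direction in which the jaws open and shut (so a half turn about z gives the same grasp; the last joint's range is limited). The gripper opens to 85 mm and grips with 20 to 120 N. Pads are 22 mm wide; open, the fingers measure 114 mm over their backs; the gripper's body (76 mm by 85 mm) begins 54 mm behind the grasp point. The pads swing forward as they close: fully open they stand 13 mm farther back than shut.
Start: joints at [1.167, 0.477, 0.022, 1.555, -0.011, 1.109, -0.083], TCP at [0.197, -0.646, 0.242] pointing down, gripper open.
Joint ranges: [-2.96, 2.96], [-0.34, 2.1], [-1.41, 1.46], [0.24, 2.44], [-1.37, 4.51], [0.17, 1.92], [-2.96, 2.96]. Speed limits (rad/s): [2.39, 2.39, 3.14, 3.14, 3.14, 3.14, 3.14].

## Interface

Orientations are given as a unit quaternion [w, x, y, z].
In Python, from workcell import ctrl gives the robot as it stands.
- The arm moves only by the shell command python3 -m pendant 'ROWS' [FORCE]. ROWS is JSON, a list of rows, each a list of 3 entries, a list of its own where there are three numbers: the opening, from 0 (shut) to 1 (fully open), then the shift along the world's x, y, z in mm, then the turn about the world's z in degrees. A call has 1 to 10 rows; each row is the pose to reach, as a shift and turn from the pose commanded when the call began; what a row does not reach only later rows make up. A row lasts 1/10 s, in which the tool goes at most 50 mm and 8.59 degrees, less where a joint would pass 70% of its speed; a pose out of reach is approached as far as the arm can. A call with a gripper value outside its range is refused whole. The fingers move at their own pace and stop on an object; FORCE is the grip in N (left out, the last holds). Time passes only in rows, so rows that repeat a pose let the fingers close. It gives the time, the measured TCP pose, the force and the opening at its end, in the units of the state.
- ctrl.get_obs(): the state, without advancing time (a new reading comes with each control period).
- ctrl.snapshot(name): name is "side" or "top"; returns the picture (420x560x3 uint8, red, green, blue); there is no depth.
- ctrl.camera_params(name): a dict with "intrinsics" (3x3 intrinsics, pixels), "view" (4x4, takes a point from world to camera coordinates). Camera axes: x right, y up, looking along -z (the intrinsics and any distortion apply to the point x, -y, -z); pixel columns grow to the right and rows downward; lengths in m; the calibration is good to about 2 mm. A picture is of the moment at which its call begins. camera_params takes no time and is no camera call.
- ctrl.close_job(): hands the job in, once; it reports no verdict.
Trained networks look in the newest picture that a camera, given by its name, has taken for a name from the list of things; names that differ only in an ending like _2 or _b are one class to them, and where a whole thing is asked for, a point or a joint stands for the part that bears it (a point fixed in the world has none). Each returns a list of dicts, best first, with "score" (0 to 1); they miss things now and then, are a little off and sometimes report something else, mostly with a low value. They report only what shows in the picture. A call takes as long as a camera call.
- ctrl.cut_out(camera, label): "pixels" (420x560 bool, what is visible of it) and "box" ([left, top, width, height] in pixels, round what is visible of it).
The state is a dict: "time_s": time; "q": joint angles; "qvel": joint speeds; "tau": joint torques, N m; "tool_pos": TCP position; "orientation": TCP orientation; "wrist_force": force on the tool from outside, world axes, zero at the start; "torque": the same for the moment, N m; "finger_gap": finger opening in m.
Only numpy, scipy, OpenCV 4.12 (cv2) and the standard library are available. Lean on these libraries where they do the work, as an engineer would, in place of code of your own. Each camera call takes 0.05 s, during which the arm holds its last target. There are 200 camera calls.

## Working session

There is one attempt and no reset: what is moved stays moved. The work goes in short steps, Python scripts to look and compute and a shell command to move; the robot and the scene stay as the last step left them, time stands still between calls to the robot, and variables do not carry over. Pictures are saved under pics/ and viewed, about 8 in all and at most 12, crops included, and the job is handed in when it is done.

```bash
mkdir -p pics
cat > h.py <<'E'
from workcell import ctrl
import numpy as np, cv2
def proj(n,P):
    c=ctrl.camera_params(n);V=np.array(c['view']);K=np.array(c['intrinsics'])
    p=(np.atleast_2d(P)@V[:3,:3].T+V[:3,3])*[1,-1,-1]
    p=p@K.T
    return p[:,:2]/p[:,2:]
def ray(n,uv,z):
    c=ctrl.camera_params(n);V=np.array(c['view']);K=np.array(c['intrinsics'])
    d=np.linalg.inv(K)@[uv[0],uv[1],1]*[1,-1,-1]
    R=V[:3,:3];o=-R.T@V[:3,3];d=R.T@d
    return o+d*(z-o[2])/d[2]
def snap(n,f):
    im=ctrl.snapshot(n);cv2.imwrite('pics/'+f,cv2.cvtColor(im,cv2.COLOR_RGB2BGR));return im
E
python3 - <<'E'
from h import *
o=ctrl.get_obs();print(o['time_s'],o['tool_pos'],o['orientation'],o['finger_gap'])
a=snap('side','s0.png');b=snap('top','t0.png')
cv2.imwrite('pics/st0.png',cv2.cvtColor(np.vstack([a,b])[:, :],cv2.COLOR_RGB2BGR))
for n in('side','top'):
    print(n,ctrl.camera_params(n)['view'])
    for l in('power_box','cover_press','cover'):
        for r in ctrl.cut_out(n,l)[:2]:
            m=r['pixels'];ys,xs=np.nonzero(m);print(n,l,r['score'],r['box'],xs.mean(),ys.mean(),cv2.minAreaRect(np.c_[xs,ys].astype(np.float32)))
E
```

```text
0.0 [ 0.19654787 -0.6451378   0.24131454] [-8.94247588e-04  9.89081271e-01  1.47368214e-01 -2.21587077e-04] 0.08544571217351607
side [[ 0.8697471  -0.49275198 -0.0271195  -0.55764271]
 [ 0.23908546  0.37265692  0.89664093 -0.09055191]
 [-0.43171532 -0.78633473  0.44192711 -1.17200848]
 [ 0.          0.          0.          1.        ]]
side power_box 0.67 [239.7, 209.8, 103.3, 64.3] 298.83696625858465 240.7202149895491 ((289.6000671386719, 240.800048828125), (100.17584228515625, 56.34891128540039), 26.56505012512207)
side power_box 0.33 [265.2, 213.3, 48.5, 28.3] 289.5816686251469 226.86251468860164 ((289.2231140136719, 226.48463439941406), (46.76108932495117, 24.434839248657227), 29.744882583618164)
side cover_press 0.96 [267.0, 210.5, 46.5, 34.1] 289.4731182795699 226.94384707287932 ((289.4685363769531, 227.48361206054688), (46.77406692504883, 23.493501663208008), 27.47443199157715)
side cover 0.67 [265.4, 213.4, 46.5, 27.9] 289.4102564102564 226.82051282051282 ((289.47149658203125, 227.00888061523438), (45.38832092285156, 22.60979461669922), 27.645973205566406)
top [[-0.01617188 -
[... 412 characters left out ...]
2, 72.8] 303.8084536082474 214.69505154639174 ((303.98992919921875, 212.56695556640625), (63.22489929199219, 83.40031433105469), 80.13418579101562)
top cover_press 0.86 [280.4, 196.4, 46.0, 30.0] 303.3461187214612 212.23196347031964 ((303.6891784667969, 212.1351318359375), (27.125829696655273, 41.7573356628418), 80.53767395019531)
top cover_press 0.32 [415.4, 226.6, 10.7, 16.0] 418.88461538461536 233.19871794871796 ((418.9000244140625, 233.30001831054688), (12.016654968261719, 13.914020538330078), 18.434947967529297)
top cover 0.74 [280.2, 194.3, 45.2, 33.0] 303.8376787216148 211.63330529857024 ((303.74798583984375, 211.63925170898438), (28.26025390625, 42.53605270385742), 79.50852966308594)
```

View pics/t0.png

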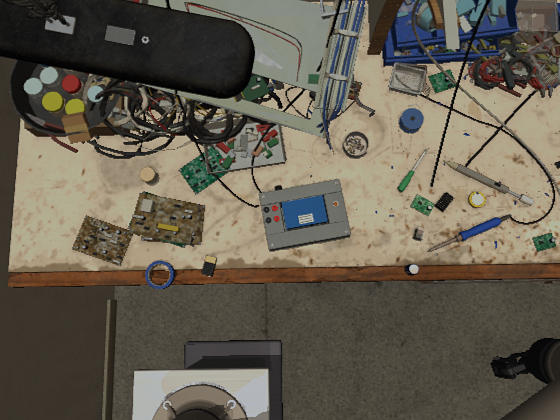

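View pics/s0.png

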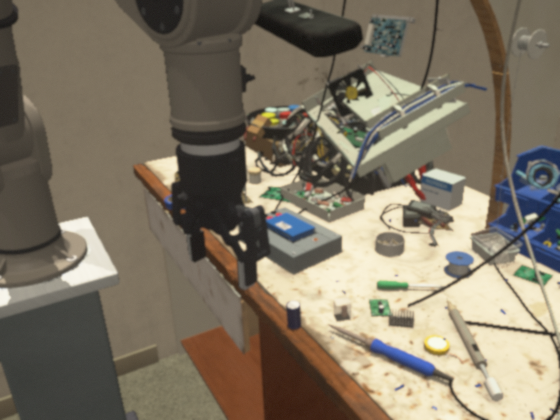

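The top view shows the shut blue cover at (304,212) and the box turned about 10°, with sockets on the left (+y) and the pad label at (306,218). The side view agrees. Next I fit the box pose to the masks.

```bash
cat > fit.py <<'E'
from h import *
from scipy.optimize import minimize
import itertools
def load(n):return cv2.imread(f'pics/{n}.png')
def blue(f,box):
    im=cv2.cvtColor(load(f),cv2.COLOR_BGR2HSV);m=np.zeros(im.shape[:2],np.uint8)
    x,y,w,h=box;s=im[y:y+h,x:x+w];mm=((s[...,0]>95)&(s[...,0]<125)&(s[...,1]>130)).astype(np.uint8)
    m[y:y+h,x:x+w]=cv2.morphologyEx(mm,cv2.MORPH_CLOSE,np.ones((9,9)));return m
M={'top':blue('t0',(270,185,65,55)),'side':blue('s0',(255,200,70,50))}
B={}
for n in M:
    c=[r for r in ctrl.cut_out(n,'power_box') if r['box'][2]>70]
    if c:B[n]=c[0]['pixels'].astype(np.uint8)
cov=np.array(list(itertools.product([-.030,.035],[-.05,.05],[.046,.055])))
box=np.array(list(itertools.product([-.07,.07],[-.1,.1],[0,.042])))
S=8
def rend(n,P,sh):
    uv=proj(n,P);h=cv2.convexHull(uv.astype(np.float32))[:,0]
    m=np.zeros((sh[0],sh[1]),np.uint8);cv2.fillPoly(m,[np.round((h+.5)*S).astype(int)],1);return m
def W(P,p):
    c,s=np.cos(p[2]),np.sin(p[2]);return P@np.array([[c,-s,0],[s,c,0],[0,0,1]]).T+[p[0],p[1],0]
def big(m):return cv2.resize(m,None,fx=S,fy=S,interpolation=cv2.INTER_NEAREST)
Q=[(n,cov,big(M[n])) for n in M]+[(n,box,big(B[n])) for n in B]
def loss(p,Q):
    p=[p[0]/100,p[1]/100,p[2]/10]
    return sum(1-(a&m).sum()/(a|m).sum() for n,P,m in Q for a in[rend(n,W(P,p),m.shape)])
p0=ray('top',(304,212),.05)
for name,q in(('all',Q),('top',[x for x in Q if x[0]=='top']),('side',[x for x in Q if x[0]=='side']),('cover',Q[:2])):
    x0=[p0[0]*100,p0[1]*100,-.17*10]
    best=min((minimize(loss,[x0[0],x0[1],s],args=(q,),method='Nelder-Mead',options=dict(initial_simplex=[[x0[0],x0[1],s],[x0[0]+1,x0[1],s],[x0[0],x0[1]+1,s],[x0[0],x0[1],s+1]],maxiter=120)) for s in(-1.7,1.7)),key=lambda r:r.fun)
    p=best.x;print(name,p[0]*10,p[1]*10,np.degrees(p[2]/10),best.fun/len(q))
    if name=='all':np.save('box.npy',[p[0]/100,p[1]/100,p[2]/10])
p=np.load('box.npy')
o=[]
for f,n,(x,y) in(('t0','top',(250,165)),('s0','side',(225,190))):
    im=cv2.resize(load(f)[y:y+100,x:x+130],None,fx=6,fy=6,interpolation=cv2.INTER_CUBIC)[:300*2]
    for P,c in((cov,(0,255,255)),(box,(0,0,255))):
        h=cv2.convexHull(proj(n,W(P,p)).astype(np.float32))[:,0]
        cv2.polylines(im,[np.round((h-[x,y]+.5)*6).astype(int)],True,c,1)
    u=(proj(n,W(np.array([[-.015,0,.055]]),p))[0]-[x,y]+.5)*6;cv2.circle(im,tuple(u.astype(int)),4,(0,255,0),1)
    o.append(cv2.resize(im,None,fx=.5,fy=.5))
cv2.imwrite('pics/fit.png',cv2.resize(np.hstack(o),(800,308)))
E
python3 fit.py
```

```text
all 510.35145322988797 -251.90470139714415 9.232412316228942 0.15757393891950222
top 510.6297197784815 -252.09772646656154 9.151760368795522 0.03877313541626076
side 513.0058239849793 -247.91013500933047 4.400140211161643 0.26750503769757555
cover 510.9011524321136 -252.15076277999842 9.502485589033876 0.17480228077809667
```

View pics/fit.png

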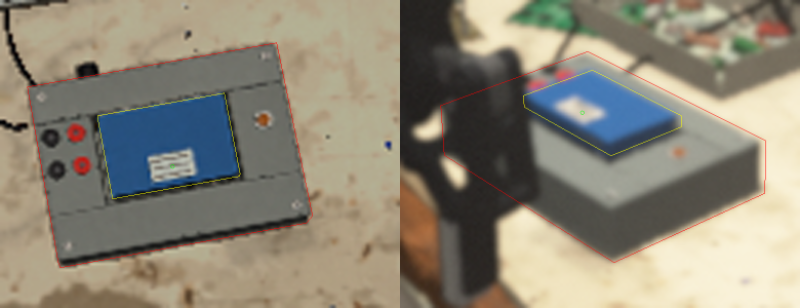

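The fit overlays both views well: box at (510.6, -252) mm, yaw 9.2°, pad (495.8, -254.4). I move above it with the gripper shut.

```bash
python3 -m pendant '[[0,[30,39,-5],-1],[0,[70,90,-15],-2],[0,[110,142,-25],-3],[0,[150,195,-40],-4],[0,[190,248,-55],-5],[0,[230,300,-70],-6],[0,[265,345,-80],-7],[0,[290,378,-90],-7.7],[0,[299.3,390.7,-100],-7.7],[0,[299.3,390.7,-110],-7.7]]' 30
python3 - <<'E'
from h import *
o=ctrl.get_obs();print(o['time_s'],o['tool_pos'],o['orientation'],o['wrist_force'],o['finger_gap'])
E
```

```text
time_s: 1.5
tool_pos: [0.4945, -0.2585, 0.1361]
orientation: [0.001, 0.997, 0.081, 0.002]
wrist_force: [-0.1, -0.5, 0.0]
finger_gap: 0.0001
1.5 [ 0.49447951 -0.25848639  0.13611386] [6.91672833e-04 9.96730580e-01 8.07795008e-02 1.53094266e-03] [-0.0838432  -0.53166934  0.00825238] 7.517377883443884e-05
```

```bash
python3 -m pendant '[[0,[0,0,0],0],[0,[0,0,-25],0],[0,[0,0,-45],0],[0,[0,0,-57],0],[0,[0,0,-57],0]]'
python3 - <<'E'
from h import *
snap('side','s1.png');a=cv2.imread('pics/s1.png')[160:290,210:370];cv2.imwrite('pics/s1c.png',cv2.resize(a,None,fx=4,fy=4,interpolation=cv2.INTER_CUBIC))
E
```

```text
time_s: 2.0
tool_pos: [0.4911, -0.2599, 0.0769]
orientation: [-0.001, 0.997, 0.08, -0.001]
wrist_force: [-0.2, 0.0, 0.2]
finger_gap: -0.0003
```

View pics/s1c.png

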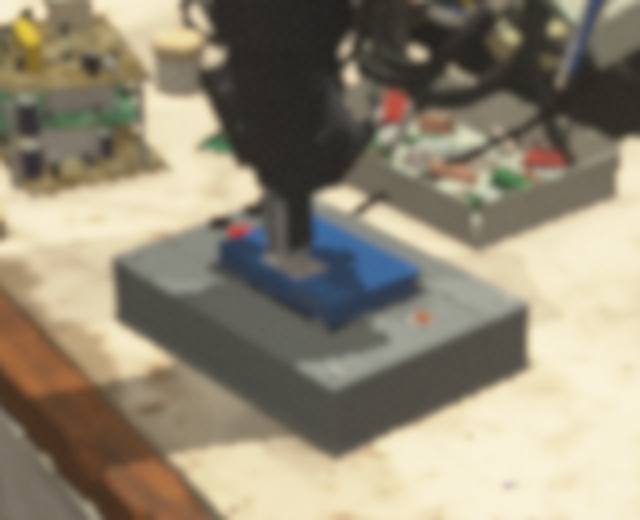

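The fingertips stand just above the pad. Measured XY is about 5 mm off target, so I correct that while pressing.

```bash
python3 -m pendant '[[0,[4.5,5.5,0],0],[0,[4.5,5.5,-5],0],[0,[4.5,5.5,-10],0],[0,[4.5,5.5,-14],0],[0,[4.5,5.5,-16],0],[0,[4.5,5.5,-16],0]]'
```

```text
time_s: 2.65
tool_pos: [0.4964, -0.2546, 0.062]
orientation: [-0.0, 0.997, 0.08, -0.0]
wrist_force: [-0.3, -0.2, 2.1]
finger_gap: -0.0
```

```bash
python3 -m pendant '[[0,[0,0,-2],0],[0,[0,0,-3],0],[0,[0,0,-4],0],[0,[0,0,-4],0]]'
```

```text
time_s: 3.05
tool_pos: [0.4964, -0.2547, 0.0595]
orientation: [0.0, 0.997, 0.08, -0.0]
wrist_force: [-5.5, 1.7, 16.8]
finger_gap: 0.0001
```

At the stop (16.8 N). I let go, raise the finger, and wait for the cover to swing up.

```bash
python3 -m pendant '[[0,[0,0,30],0],[0,[0,0,70],0],[0,[0,0,100],0],[0,[0,0,110],0],[0,[0,0,110],0],[0,[0,0,110],0],[0,[0,0,110],0],[0,[0,0,110],0],[0,[0,0,110],0],[0,[0,0,110],0]]'; python3 -m pendant '[[0,[0,0,0],0],[0,[0,0,0],0],[0,[0,0,0],0],[0,[0,0,0],0],[0,[0,0,0],0],[0,[0,0,0],0],[0,[0,0,0],0],[0,[0,0,0],0],[0,[0,0,0],0],[0,[0,0,0],0]]';  python3 - <<'E'
from h import *
snap('side','s2.png');a=cv2.imread('pics/s2.png')[160:290,210:370];cv2.imwrite('pics/s2c.png',cv2.resize(a,None,fx=4,fy=4,interpolation=cv2.INTER_CUBIC))
E
```

```text
time_s: 4.05
tool_pos: [0.4966, -0.2544, 0.1677]
orientation: [-0.0, 0.997, 0.081, -0.0]
wrist_force: [-0.5, 0.8, -0.3]
finger_gap: 0.0001
time_s: 5.05
tool_pos: [0.4968, -0.2545, 0.1683]
orientation: [0.0, 0.997, 0.081, 0.0]
wrist_force: [-0.1, -0.3, -0.5]
finger_gap: -0.0003
```

View pics/s2c.png

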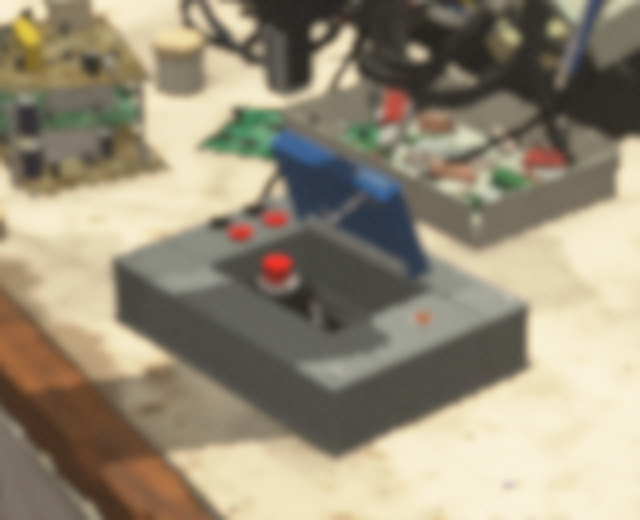

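The cover is fully open and the red button is out at crop (277,268), i.e. side pixel (279,227). I check that against the model and move over it, 5 mm toward the front so the gripper's body clears the cover.

```bash
python3 - <<'E'
from h import *
p=np.load('box.npy');c,s=np.cos(p[2]),np.sin(p[2])
def w(x,y,z):return np.array([p[0]+c*x-s*y,p[1]+s*x+c*y,z])
print(w(-.008,.024,.0455),proj('side',w(-.008,.024,.0455)))
print('edge',w(.021,0,.110))
snap('top','t2.png')
for n in('side','top'):
  for r in ctrl.cut_out(n,'breaker_top')[:1]:print(n,r['score'],r['box'])
E
python3 -m pendant '[[0,[-3,24,0],0],[0,[-3,24,-40],0],[0,[-3,24,-70],0],[0,[-3,24,-90],0],[0,[-3,24,-100],0],[0,[-3,24,-105],0],[0,[-3,24,-105],0]]'
```

```text
[ 0.49860454 -0.22949912  0.0455    ] [[279.55864621 225.29593155]]
edge [ 0.53107941 -0.24853547  0.11      ]
time_s: 5.95
tool_pos: [0.4939, -0.2306, 0.0634]
orientation: [0.0, 0.997, 0.081, 0.0]
wrist_force: [0.0, -0.1, -0.2]
finger_gap: -0.0001
```

```bash
python3 -m pendant '[[0,[0,0,-3],0],[0,[0,0,-6],0],[0,[0,0,-8],0],[0,[0,0,-10],0],[0,[0,0,-10],0]]';python3 -m pendant '[[0,[0,0,-1.5],0],[0,[0,0,-3],0],[0,[0,0,-4],0],[0,[0,0,-4],0]]'
```

```text
time_s: 6.45
tool_pos: [0.4939, -0.2306, 0.0533]
orientation: [0.0, 0.997, 0.081, 0.0]
wrist_force: [0.1, -0.3, -0.3]
finger_gap: -0.0002
time_s: 6.85
tool_pos: [0.494, -0.2306, 0.0496]
orientation: [0.0, 0.997, 0.081, 0.0]
wrist_force: [0.0, -0.2, 5.1]
finger_gap: 0.0001
```

```bash
python3 -m pendant '[[0,[0,0,-1],0],[0,[0,0,-2],0],[0,[0,0,-2],0]]';python3 -m pendant '[[0,[0,0,-1],0],[0,[0,0,-1],0],[0,[0,0,-1],0]]'
```

```text
time_s: 7.15
tool_pos: [0.494, -0.2307, 0.0493]
orientation: [0.0, 0.997, 0.08, 0.0]
wrist_force: [-6.6, 1.9, 24.0]
finger_gap: 0.0001
time_s: 7.45
tool_pos: [0.4941, -0.2307, 0.0492]
orientation: [0.0, 0.997, 0.08, 0.0]
wrist_force: [-9.8, 4.3, 33.6]
finger_gap: -0.0001
```

Firm stop at tip height about 38.5 mm, so the button is fully in. I raise, move behind the cover edge, and look.

```bash
python3 -m pendant '[[0,[0,0,35],0],[0,[0,0,75],0],[0,[0,0,110],0],[0,[0,0,118],0],[0,[20,-4,118],0],[0,[50,-9,118],0],[0,[71,-12.5,118],0],[0,[71,-12.5,118],0],[0,[71,-12.5,118],0]]';  python3 - <<'E'
from h import *
snap('side','s3.png');a=cv2.imread('pics/s3.png')[160:290,210:370];cv2.imwrite('pics/s3c.png',cv2.resize(a,None,fx=4,fy=4,interpolation=cv2.INTER_CUBIC))
E
```

```text
time_s: 8.35
tool_pos: [0.5639, -0.2426, 0.163]
orientation: [-0.0, 0.997, 0.081, -0.001]
wrist_force: [-0.6, -0.7, 0.8]
finger_gap: -0.0001
```

View pics/s3c.png

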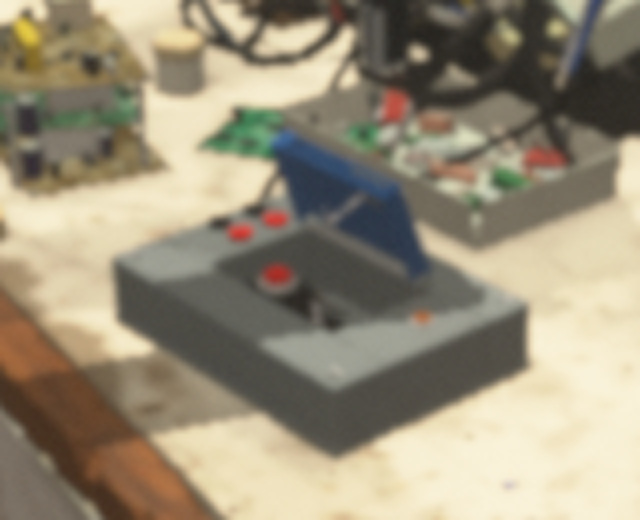

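The button now sits low at (277,274), pushed in, and the cover is still open. I lower behind the cover and sweep it forward and down along its arc.

```bash
python3 -m pendant '[[0,[0,0,-20],0],[0,[-2,-0.4,-42],0],[0,[-4,-0.7,-48.7],0],[0,[-11,-1.8,-48.7],0],[0,[-19.2,-3.1,-48.7],0],[0,[-24,-3.9,-50],0],[0,[-28.9,-4.7,-51.6],0],[0,[-33.5,-5.5,-54],0],[0,[-38,-6.2,-56],0],[0,[-38,-6.2,-56],0]]';  python3 - <<'E'
from h import *
snap('side','s4.png');a=cv2.imread('pics/s4.png')[160:290,210:370];cv2.imwrite('pics/s4c.png',cv2.resize(a,None,fx=4,fy=4,interpolation=cv2.INTER_CUBIC))
E
```

```text
time_s: 9.4
tool_pos: [0.5258, -0.2495, 0.108]
orientation: [-0.0, 0.997, 0.08, -0.0]
wrist_force: [0.9, -0.4, 0.0]
finger_gap: 0.0001
```

View pics/s4c.png

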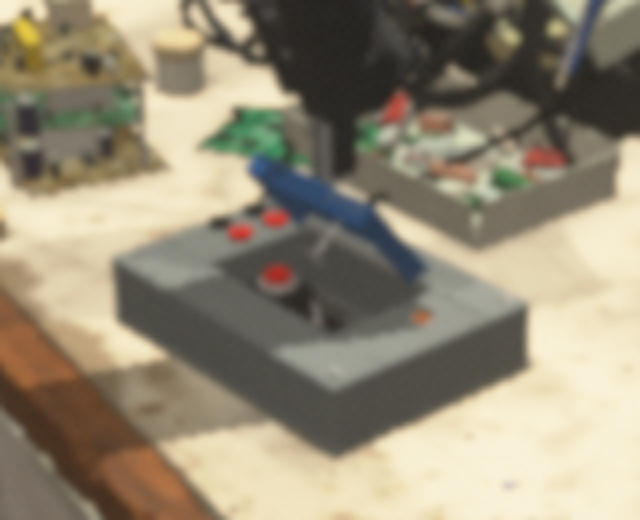

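The cover is about halfway down with the finger behind its edge, so I continue the arc.

```bash
python3 -m pendant '[[0,[-4,-0.6,-3],0],[0,[-8.1,-1.3,-6],0],[0,[-12,-1.9,-9.5],0],[0,[-15.1,-2.4,-13.4],0],[0,[-18,-2.9,-17.5],0],[0,[-20.7,-3.3,-22],0],[0,[-23,-3.7,-27],0],[0,[-25,-4,-32],0],[0,[-27.2,-4.4,-40],0],[0,[-27.2,-4.4,-40],0]]';python3 -m pendant '[[0,[-0.5,0,-3],0],[0,[-1,0,-6],0],[0,[-1,0,-8],0],[0,[-1,0,-8],0]]'
```

```text
time_s: 10.45
tool_pos: [0.4988, -0.2535, 0.0672]
orientation: [-0.0, 0.997, 0.081, -0.001]
wrist_force: [-0.3, -0.2, 0.8]
finger_gap: -0.0001
time_s: 10.85
tool_pos: [0.4983, -0.2537, 0.0606]
orientation: [0.0, 0.997, 0.08, -0.0]
wrist_force: [-3.4, -0.0, 9.7]
finger_gap: 0.0001
```

```bash
python3 -m pendant '[[0,[-2,0,-1],0],[0,[-2,0,-2],0],[0,[-2,0,-2],0]]';python3 -m pendant '[[0,[0,0,6],0],[0,[0,0,15],0],[0,[0,0,45],0],[0,[0,0,85],0],[0,[0,0,110],0],[0,[0,0,120],0],[0,[0,0,120],0],[0,[0,0,120],0],[0,[0,0,120],0],[0,[0,0,120],0]]';python3 -m pendant '[[0,[-10,-40,0],0],[0,[-20,-80,0],0],[0,[-30,-110,0],0],[0,[-30,-110,0],0],[0,[-30,-110,0],0],[0,[-30,-110,0],0],[0,[-30,-110,0],0],[0,[-30,-110,0],0],[0,[-30,-110,0],0],[0,[-30,-110,0],0]]';  python3 - <<'E'
from h import *
a=snap('side','s5.png')[170:290,190:370];b=snap('top','t5.png')[150:290,220:430]
a=cv2.resize(a,(400,267));b=cv2.resize(b,(400,267))
cv2.imwrite('pics/s5c.png',cv2.cvtColor(np.hstack([a,b]),cv2.COLOR_RGB2BGR))
E
```

```text
time_s: 11.15
tool_pos: [0.4982, -0.2538, 0.0599]
orientation: [0.001, 0.997, 0.081, 0.001]
wrist_force: [-3.4, 0.8, 14.5]
finger_gap: 0.0001
time_s: 12.15
tool_pos: [0.4958, -0.2533, 0.1769]
orientation: [-0.001, 0.997, 0.081, -0.001]
wrist_force: [-0.4, -1.5, 0.1]
finger_gap: 0.0001
time_s: 13.15
tool_pos: [0.4668, -0.3633, 0.1784]
orientation: [0.0, 0.997, 0.081, 0.0]
wrist_force: [0.9, 0.5, 0.3]
finger_gap: 0.0002
```

View pics/s5c.png

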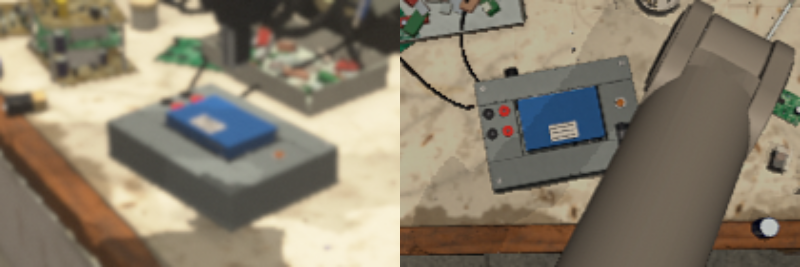

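Both views show the cover shut about 2 s after release, with the arm clear. One numeric check against the fitted shut cover, then I hand in.

```bash
python3 -m pendant '[[0,[0,0,0],0],[0,[0,0,0],0],[0,[0,0,0],0],[0,[0,0,0],0],[0,[0,0,0],0]]'
python3 - <<'E'
from h import *
def blue(im,x,y,w,h):
    s=cv2.cvtColor(im,cv2.COLOR_BGR2HSV)[y:y+h,x:x+w];return (s[...,0]>95)&(s[...,0]<125)&(s[...,1]>130)
snap('side','s6.png');snap('top','t6.png')
for c,r in(('s',(255,200,70,50)),('t',(270,185,65,55))):
    a,b=[blue(cv2.imread(f'pics/{c}{i}.png'),*r) for i in(0,6)]
    print(c,a.sum(),b.sum(),(a&b).sum()/(a|b).sum())
a,b=[blue(cv2.imread(f'pics/s{i}.png'),255,200,70,50) for i in(5,6)];print((a&b).sum()/(a|b).sum())
ctrl.close_job()
E
```

```text
time_s: 13.75
tool_pos: [0.4665, -0.3636, 0.1783]
orientation: [0.0, 0.997, 0.081, -0.0]
wrist_force: [-0.7, 0.9, 0.3]
finger_gap: -0.0001
s 417 381 0.9136690647482014
t 994 977 0.9828973843058351
0.9817708333333334
the job is handed in; nothing more can be done
```

The breaker is reset and the cover is shut and staying shut. I handed the job in at about 13.9 s of the 45 s allowed.

- **Cover opened:** I pressed the pad to its stop (about 17 N) and let go. The picture showed it fully open.
- **Button pushed:** I pushed the red button to a hard stop, with the fingertips at about 38.5 mm and about 34 N. A picture afterwards showed it sitting lower than before.
- **Cover shut:** I swept the cover shut from behind its front edge and pressed it to the stop (about 15 N). It stayed down when I let go.

**Last checks:**
- Pictures about 2 s and 2.6 s after release both show the cover shut.
- The blue cover area overlaps its original shut outline by 98% in the top view. In the side view it is 91%, probably because the lighting or the arm's shadow differed. The last two side pictures match each other by 98%.
- The arm was clear of everything. The wrist force never read above about 36 N.
- I did not check the loose items one by one, but the arm never went near them.

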